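# Open the dial lock on the bur box and hand it up

### The arm

A 6-joint arm with a two-finger parallel gripper is mounted at the origin on the work surface. World frame = base frame: x ahead of the robot, y to its left, z up, the work surface at z = 0. Lengths are in mm, angles in degrees, forces in N, time in s.
With the tool pointing down it reaches from about 225 to 725 mm from the base axis. Payload 3.1 kg.
Tool frame: the origin (TCP) lies midway between the tips of the shut fingers; the grasp point (between the pads) lies 19 mm behind it; z points along the fingers, x is the direction in which the jaws open and shut, and the axes are right-handed (so a half turn about z gives the same grasp; the last joint's range is limited). The gripper opens to 85 mm and grips with 20 to 120 N. Pads are 22 mm wide; open, the fingers measure 114 mm over their backs; the gripper's body (76 mm by 85 mm) begins 54 mm behind the grasp point. The pads swing forward as they close: fully open they stand 13 mm farther back than shut.
Start: joints at [59.141, 2.75, 5.684, 92.934, 0, 82.678], TCP at [209.661, 481.31, 194.212] pointing down, gripper open.
Joint ranges: [-166.93, 166.93], [-56.73, 111.36], [-69.38, 81.34], [-121.58, 131.49], [-85.45, 84.26], [-180, 180]. Speed limits (degrees/s): [159.86, 159.86, 180, 180, 180, 180].

### API

Orientations are given as a 3x3 rotation matrix whose columns are the frame's x, y, z axes.
In Python, from plant import r gives the robot as it stands.
- The arm moves only by the tool carry_out, never from a script. Its argument "steps" is one flat list of numbers, 4 for each row, row after row: the shift along the tool's x, y, z in m, then the turn about the tool's z in rad. In form: [x, y, z, roll, x, y, z, roll, ...]. A call has 1 to 10 rows; each row is the pose to reach, as a shift and turn from the pose commanded when the call began, along the tool's axes at that moment; what a row does not reach only later rows make up. A row lasts 1/10 s, in which the tool goes at most 50 mm and 8.59 degrees, less where a joint would pass 70% of its speed; a pose out of reach is approached as far as the arm can. A call with a gripper value outside its range is refused whole. "fingers" is the finger opening in m, from 0 to 0.0854, set as the call begins (left out, the last holds). The fingers move at their own pace and stop on an object; "grip_force" is the grip in N (left out, the last holds). Time passes only in rows, so rows that repeat a pose let the fingers close. It gives the time, the measured TCP pose, the force and the opening at its end, in the units of the state.
- r.observe(): the state, without advancing time (a new reading comes with each control period).
- r.snapshot(name): name is "side" or "top"; returns (picture, depth): 400x640x3 uint8, blue, green, red; 400x640 float32, mm along the optical axis (not along the pixel's ray), 0 where there is no reading.
- r.get_calibration(name): a dict with "fx", "fy", "cx", "cy" (pixels), "D" ([k1, k2, p1, p2, k3] as OpenCV has them; the pictures are not rectified), "R" (3x3) and "t" (3): a world point X has camera coordinates R X + t. Camera axes: x right, y down, z forward; pixel columns grow to the right and rows downward; lengths in mm; the calibration is good to about 2 mm. A picture is of the moment at which its call begins. get_calibration takes no time and is no camera call.
- r.job_done(): hands the job in, once; it reports no verdict.
The state is a dict: "time_s": time; "qpos": joint angles; "qd": joint speeds; "tau": joint torques, N m; "tool_pos": TCP position; "orientation": TCP orientation; "contact_force": force on the tool from outside, world axes, zero at the start; "torque": the same for the moment, N m; "grip_width": finger opening in mm.
Only numpy, scipy, OpenCV 4.12 (cv2) and the standard library are available. Lean on these libraries where they do the work, as an engineer would, in place of code of your own. Each camera call takes 0.05 s, during which the arm holds its last target.

### The job

The bur box on the dental bench is locked with a brass dial padlock: turn the dial counter-clockwise, click by click, until its white-tipped end rests in the notch at the green mark, then pull the steel shackle straight out to its stop. Lift the open lock off the staple and finish holding it up in the gripper, level with its dial upwards and the shackle still fully out, over the middle of the blue tray and a good 20 cm above the counter. Do not put it down or let go at the end, and leave the other things on the bench, tray included, where they are.

Things in the scene. Friction and masses are not known exactly. Their poses are not given: they have to be found in the camera images.
- lock_center (a point): Centre of the brass padlock, whose body is 60 long (x) x 58 wide (y) x 30 mm thick, about 0.41 kg in all, lying flat, dial up. x points along the lock to its shackle, z up. Grip it from above across its 58 mm width: those sides are free for 44 mm in the middle. With the shackle out it lifts straight up.
- lock_seat (a point): Middle of the dark steel seat's floor under the lock, 72 mm above the counter, 15 mm below the lock's centre; axes as the lock's. The floor reaches 40 mm behind (-x), 50 mm ahead and 38 mm to each side, and stands 12 mm above the box's lid. Bosses at the lock's corners and behind it are 10 mm high, in front 7 mm, with about 1.5 mm play.
- bur_box: The fixed metal box with a white lid under the lock, 254 (x) x 134 (y) x 60 mm, fixed to the counter. Origin at the centre of its underside; axes as the lock's. The lock's centre lies 25 mm behind (-x of) the box's.
- dial_grip (a point): Centre of the black grip bar on the dial, on the dial's axis, 28 mm above the lock's centre. The bar is 40 long x 12 wide x 20 mm tall (10 mm above and below this point); it stands on a disc 38 mm across and 3 mm thick on the lock's flat top. x points along the bar to its white-tipped end, z up; turns with the dial.
- dial (a joint): Dial angle, rad, counter-clockwise from above positive. 0: white end at the green mark (along the lock's x), the only place where the shackle comes free (within about 0.15). Sprung notches every 0.524 rad, about 0.07 N m to pass; let go, it settles in the nearest. Starts 1 to 3 notches clockwise of the mark (-0.5 to -1.6); range -2.2 to 1.2.
- shackle_bar (a point): Middle of the cross bar of the U-shaped steel shackle, 8 mm round, level along the lock's y, straight for 22 mm; closed, it is 82 mm ahead of the lock's centre, at the same height, 27 mm above the lid. Pinch it from above, one finger in the loop: the legs leave 34 mm clear between them, and 34 mm of the loop is free up to the staple. Axes as the lock's.
- staple_top (a point): Top of the fixed steel staple that arches over the shackle's short leg (the one at -y), 31 mm above the seat's floor, 7 mm thick along x, 32 mm wide along y, 40.5 mm ahead of the lock's centre and 21 mm to its -y side. One of its feet stands inside the loop.
- shackle (a joint): How far the shackle is pulled out along the lock's +x, m: 0 closed, 0.030 at its stop. Friction about 2 N; it stays where it is left. Blocked within 2 mm while the dial is off the mark. From 0.024 on the short leg is clear of the staple and the lock can be lifted.
- tray_floor (a point): Middle of the inner floor of the open blue plastic tray, 200 x 140 x 45 mm, 4 mm walls, standing on the counter (this point is 5 mm above the counter). A small plaster die lies in it.
- jar: Bystander, to be left alone: the white jar. Origin at the centre of its underside.
- soap: Bystander, to be left alone: the pink bottle. Origin at the centre of its underside.
- arch_model: Bystander, to be left alone: the arch model. Origin at the centre of its underside.
- mug: Bystander, to be left alone: the blue cup. Origin at the centre of its underside.
- spatula: Bystander, to be left alone: the spatula. Origin at the centre of its underside.
- bur_block: Bystander, to be left alone: the bur block. Origin at the centre of its underside.
- die_tray: Bystander, to be left alone: the plaster die in the tray. Origin at the centre of its underside.
Mind the look-alikes: they are no part of the job. What is shaped like the part that bears lock_center but orange is not meant.

How it is judged (in metres and radians):
On the way, in this order (a step that is already met when the one before it is completed fails the run):
1. the dial rests in the notch at the green mark, the shackle still in (value of joint dial between -0.15 and 0.15 rad and value of joint shackle below 0.005 m), for 0.2 s.
2. the shackle is pulled out while the lock is still in its seat (value of joint shackle above 0.024 m and distance of lock_center from where it was at the start of the episode below 0.015 m), for 0.1 s.
At the end, for the whole second after the job is handed in: The fingers hold the lock still (under 5 cm/s), its centre more than 19 cm above the counter and within 6 cm horizontally of the tray's middle, tilted less than 20 degrees from dial-up, the shackle at least 24 mm out, and touching neither box nor tray (height (world z) of lock_center above 0.19 m and horizontal distance between lock_center and tray_floor below 0.06 m and angle between lock_center's own z axis and vertical below 0.35 rad and value of joint shackle above 0.024 m and contact force between lock and the fingers above 1 N and contact force between lock and bur_box below 0.2 N and contact force between lock and tray below 0.2 N and linear speed of lock below 0.05 m/s); the arm keeps its last pose, push and grip.
It fails at once if a bystander (jar, bottle, model, cup, spatula, bur block, plaster die) is shifted by more than 3 cm (distance of any of jar, soap, arch_model, mug, spatula, bur_block, die_tray from where it was at the start of the episode above 0.03 m).
It fails at once if the tray is shifted by more than 3 cm (distance of tray_floor from where it was at the start of the episode above 0.03 m).
It also fails if it takes over 67 s, if anything falls off the work surface, if the arm or the gripper's body presses on something with over 40 N, if the wrist force passes 120 N, or if a joint passes its speed limit or range.

## Working session

There is one attempt and no reset: what is moved stays moved. The work goes in short steps, Python scripts to look and compute and a tool call to move; the robot and the scene stay as the last step left them, time stands still between calls to the robot, and variables do not carry over. Pictures are saved under pics/ and viewed, and the job is handed in when it is done.

Besides the shell and the picture viewer there is one more tool, called after "Call:" as a command line: name --argument value ..., lists and objects as JSON in quotes. carry_out: Moves the arm, as the interface text tells. Its arguments: {"type":"object","properties":{"steps":{"type":"array","items":{"type":"number"}},"fingers":{"type":"number"},"grip_force":{"type":"number"}},"required":["steps"]}

```bash
mkdir -p pics; ls
python3 - <<'E'
from plant import r
import cv2,numpy as np
for n in("side","top"):
    p,d=r.snapshot(n); cv2.imwrite(f"pics/{n}0.png",p); np.save(f"{n}0.npy",d); print(n,r.get_calibration(n))
print(r.observe())
E
```

```text
pics
side {'fx': 501.00055084474246, 'fy': 501.00055084474246, 'cx': 318.0071088023286, 'cy': 199.43758331823415, 'D': array([0.01339372, 0.        , 0.        , 0.        , 0.        ]), 'R': array([[-0.99381213, -0.11000645, -0.01536338],
       [-0.05993181,  0.64752779, -0.75968147],
       [ 0.09351808, -0.75405991, -0.65011386]]), 't': array([ 518.23939526,  109.50407342, 1671.19494248])}
top {'fx': 368.3783291617374, 'fy': 368.3783291617374, 'cx': 321.7094021601435, 'cy': 195.77714191639964, 'D': array([-0.00456479,  0.        ,  0.        ,  0.        ,  0.        ]), 'R': array([[ 0.01125755, -0.99926065,  0.03676169],
       [-0.98573248, -0.01726477, -0.16743182],
       [ 0.16794271, -0.03435232, -0.98519803]]), 't': array([ -37.18374968,  552.13992349, 1034.39323194])}
{'time_s': 0.1, 'qpos': array([ 5.91384162e+01,  2.78822453e+00,  5.60168233e+00,  9.29322006e+01,
       -1.74066958e-03,  8.26775270e+01]), 'qd': array([ 0.06534929, -0.10827584,  0.12722974, -0.01573499, -0.04397015,
        0.01574826]), 'tau': array([ 2.18415851e-03, -3.39852154e+01,  3.20935249e+01,  1.59007218e-02,
       -2.23595453e-04, -1.47970485e-05]), 'tool_pos': array([209.37758399, 480.77454169, 193.14768901]), 'orientation': array([[ 3.99373876e-01,  9.16787561e-01, -1.03701799e-03],
       [ 9.16785834e-01, -3.99375153e-01, -1.79459527e-03],
       [-2.05942184e-03, -2.34008930e-04, -9.99997852e-01]]), 'contact_force': array([ 0.48700901, -0.62001013,  0.81567813]), 'torque': array([ 0.01444918, -0.01759086, -0.0077881 ]), 'grip_width': 85.29720658323605}
```

View pics/side0.png

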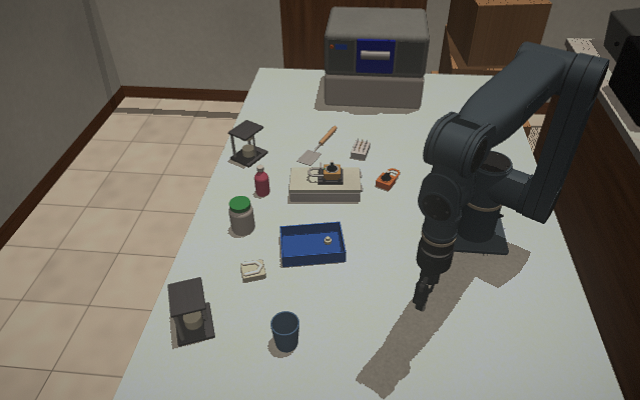

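View pics/top0.png

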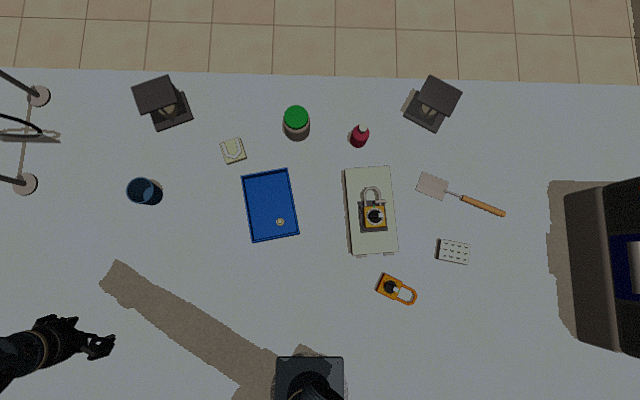

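The side view shows the box at about (325,184) with the lock on it. In the top view the lock is at (374,213) and its shackle points up, roughly world +x. The tray is at (271,205) and the orange decoy at (397,288). I'll enlarge the lock and tray next.

```bash
python3 - <<'E'
import cv2
t=cv2.imread("pics/top0.png")[155:265,325:415]; s=cv2.imread("pics/side0.png")[150:210,280:370]
cv2.imwrite("pics/t1.png",cv2.resize(t,None,fx=5.4,fy=5.4,interpolation=cv2.INTER_CUBIC))
cv2.imwrite("pics/s1.png",cv2.resize(s,None,fx=8,fy=8,interpolation=cv2.INTER_CUBIC))
cv2.imwrite("pics/t2.png",cv2.resize(cv2.imread("pics/top0.png")[160:250,230:310],None,fx=6,fy=6,interpolation=cv2.INTER_CUBIC))
E
cat > h.py <<'E'
import numpy as np,cv2
from plant import r
def proj(n,P):
    c=r.get_calibration(n);K=np.array([[c['fx'],0,c['cx']],[0,c['fy'],c['cy']],[0,0,1]])
    return cv2.projectPoints(np.array(P,float).reshape(-1,3),cv2.Rodrigues(c['R'])[0],c['t'],K,np.array(c['D']))[0].reshape(-1,2)
def ray(n,uv):
    c=r.get_calibration(n);K=np.array([[c['fx'],0,c['cx']],[0,c['fy'],c['cy']],[0,0,1]])
    q=cv2.undistortPoints(np.array(uv,float).reshape(-1,1,2),K,np.array(c['D'])).reshape(-1,2)
    d=np.c_[q,np.ones(len(q))]@c['R']; o=-c['R'].T@c['t']
    return o,d
def atz(n,uv,z):
    o,d=ray(n,uv); return o+d*((z-o[2])/d[:,2])[:,None]
def cloud(n,D):
    v,u=np.mgrid[:400,:640]; o,d=ray(n,np.c_[u.ravel(),v.ravel()])
    return (o+d*D.reshape(-1,1)).reshape(400,640,3)
E
```

```text
(no output)
```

View pics/t1.png

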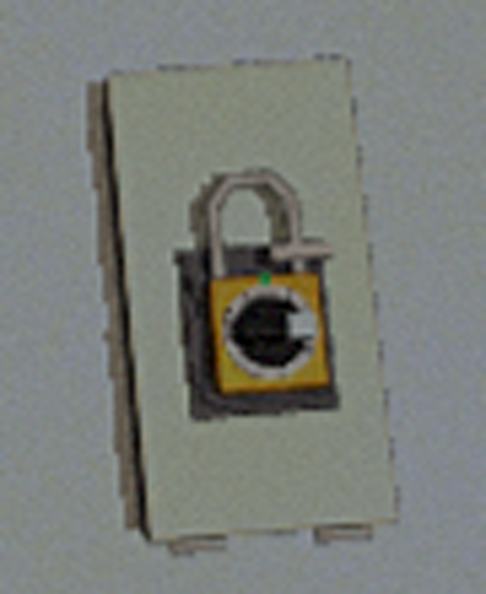

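View pics/s1.png

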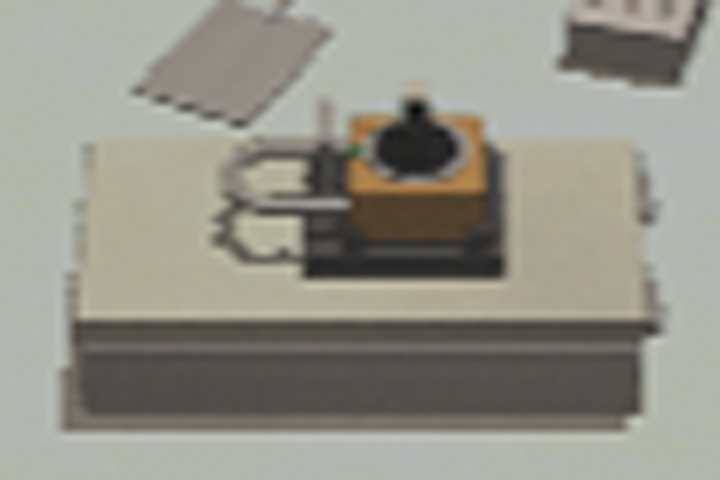

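View pics/t2.png

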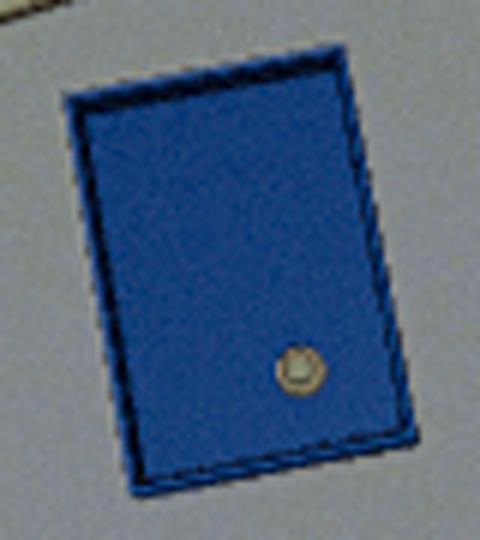

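The top crop shows the white tip pointing right (lock -y), so the dial is about 3 notches clockwise (-1.57). The lid corners in the crop are (107,75), (350,58), (396,521) and (150,540), and the lock's top corners are (210,280), (316,276), (327,385) and (220,393). I'll fit the pose from these.

Run:
```python
from h import *
from scipy.optimize import least_squares
f=lambda a,s,o:(np.array(a,float)+.5)/s-.5+np.array(o)
lid=f([(107,75),(350,58),(396,521),(150,540)],5.4,(325,155))
lk=f([(210,280),(316,276),(327,385),(220,393)],5.4,(325,155))
slk=f([(350,117),(484,117),(486,192),(347,192)],8,(280,150)) # far-front, far-back, near-back, near-front
slid=f([(75,320),(645,320),(635,142),(92,142)],8,(280,150))
L=lambda a,b,z,c=0:np.array([(c+a,b,z),(c+a,-b,z),(c-a,-b,z),(c-a,b,z)],float)
def W(p,P):
    c,s=np.cos(p[2]),np.sin(p[2]); return np.c_[p[0]+c*P[:,0]-s*P[:,1],p[1]+s*P[:,0]+c*P[:,1],P[:,2]]
lkP=L(30,29,102);lidP=L(127,67,60,25)
print("lk",atz("top",lk,102).round(1).tolist(),atz("top",lk,102).mean(0))
print("lid",atz("top",lid,60).mean(0))
sl=lkP[[1,2,3,0]]; sd=lidP[[0,3,2,1]]
print("side lk",atz("side",slk,102).mean(0),"lid",atz("side",slid,60).mean(0))
e=lambda p,w:np.r_[(proj("top",W(p,lkP))-lk).ravel(),(proj("top",W(p,lidP))-lid).ravel(),w*(proj("side",W(p,sl))-slk).ravel(),w*(proj("side",W(p,sd))-slid).ravel()]
for w in(0,1):
    q=least_squares(e,[400,-140,0],args=(w,),loss='soft_l1',x_scale=[10,10,.1]);print(q.x,np.degrees(q.x[2]),e(q.x,1).reshape(-1,2).round(1).tolist())
tr=f([(65,95),(343,45),(417,440),(133,497)],6,(230,160))
T=atz("top",tr,45);print("tray",T.round(0).tolist(),T.mean(0))
for n in("top","side"):
    C=cloud(n,np.load(n+"0.npy"))
    m=(abs(C[...,0]-q.x[0])<170)&(abs(C[...,1]-q.x[1])<90)
    P=C[m]; a=P[(abs(P[:,2]-60)<8)]; print(n,"lid depth z med",np.median(a[:,2]))
    c,s=np.cos(q.x[2]),np.sin(q.x[2]);dx=P[:,:2]-q.x[:2];lx=dx@[c,s];ly=dx@[-s,c]
    b=P[(abs(lx)<28)&(abs(ly)<27)&(P[:,2]>92)&(P[:,2]<112)];print(" lock top z",np.median(b[:,2]),b.mean(0))
    k=P[P[:,2]>112];print(" bar",len(k),k.mean(0) if len(k) else 0,k[:,2].max() if len(k) else 0)
```

```text
lk [[515.2, -144.0, 102.0], [518.2, -199.1, 102.0], [461.9, -203.8, 102.0], [457.0, -148.7, 102.0]] [ 488.08251714 -173.90137993  102.        ]
lid [ 513.97465539 -172.23671219   60.        ]
side lk [ 490.14628799 -172.10988679  102.        ] lid [ 514.93186548 -169.79862211   60.        ]
[ 4.88680515e+02 -1.74150247e+02  8.45439872e-02] 4.844013649008818 [[-0.5, -0.3], [0.5, -1.0], [0.6, 0.3], [-0.3, 0.2], [-0.1, -0.4], [-0.1, -0.1], [0.5, 0.6], [-0.6, 0.5], [0.5, -0.6], [0.4, -0.5], [0.3, -0.1], [0.6, -0.1], [-0.2, -0.2], [0.9, 0.2], [0.8, -0.6], [0.2, -0.8]]
[ 4.89317226e+02 -1.73752440e+02  8.56988061e-02] 4.910179899256209 [[-0.6, -0.6], [0.3, -1.2], [0.5, 0.0], [-0.5, 0.0], [-0.3, -0.6], [-0.3, -0.3], [0.4, 0.3], [-0.7, 0.3], [0.3, -0.5], [0.2, -0.5], [0.1, -0.0], [0.4, -0.0], [-0.3, -0.1], [0.8, 0.2], [0.6, -0.5], [0.0, -0.7]]
tray [[610.0, 211.0, 45.0], [638.0, 76.0, 45.0], [443.0, 35.0, 45.0], [414.0, 169.0, 45.0]] [526.14396466 122.71005184  45.        ]
top lid depth z med 60.173103286124615
 lock top z 103.24917547997188 [ 488.34888401 -172.44232904  103.21923417]
 bar 72 [ 489.25789164 -173.77591888  124.06164613] 128.8944143323639
side lid depth z med 60.88948708405633
 lock top z 104.05763473373213 [ 489.95371063 -169.92852078  103.51236232]
 bar 33 [ 488.91789929 -166.7425693   123.3745912 ] 134.3627902120868
```

```bash
cat >> h.py <<'E'
def go(cur,tgt):
    "cur/tgt: x,y,z mm,yaw deg -> tool-frame shift (m), roll (rad); tool pointing straight down"
    a=np.radians(cur[3]);d=np.array(tgt[:3])-cur[:3]
    T=np.array([[np.cos(a),np.sin(a),0],[np.sin(a),-np.cos(a),0],[0,0,-1]])@d/1000
    return T.round(4),round(np.radians(cur[3]-tgt[3]),4)
def now():
    o=r.observe();R=o['orientation'];print("t",o['time_s'],"pos",o['tool_pos'].round(1),"yaw",np.degrees(np.arctan2(R[1,0],R[0,0])).round(2),"tilt",R[:,2].round(3),"F",o['contact_force'].round(1),"M",o['torque'].round(2),"w",round(o['grip_width'],1),"q",o['qpos'].round(0))
E
python3 -c "
from h import *
print(go((209.661,481.31,194.212,66.463),(489,-173.5,200,4.9)))"
```

```text
(array([-0.4888,  0.5176, -0.0058]), np.float64(1.0745))
```

Call:
carry_out --steps '[-0.4888,0.5176,-0.0058,1.0745,-0.4888,0.5176,-0.0058,1.0745,-0.4888,0.5176,-0.0058,1.0745,-0.4888,0.5176,-0.0058,1.0745,-0.4888,0.5176,-0.0058,1.0745,-0.4888,0.5176,-0.0058,1.0745,-0.4888,0.5176,-0.0058,1.0745,-0.4888,0.5176,-0.0058,1.0745,-0.4888,0.5176,-0.0058,1.0745,-0.4888,0.5176,-0.0058,1.0745]' --fingers 0.04

```text
time_s: 1.1
tool_pos: [406.0, 19.4, 198.0]
orientation: [[0.996, 0.085, 0.0], [0.085, -0.996, 0.0], [0.0, -0.0, -1.0]]
contact_force: [1.0, 0.7, -0.1]
grip_width: 39.5
```

```bash
python3 -c "
from h import *
now();print(go((406.1,20.9,198.3,4.9),(489,-173.5,180,4.9)))"
```

```text
t 1.1 pos [406.   19.4 198. ] yaw 4.88 tilt [ 0.  0. -1.] F [ 1.   0.7 -0.1] M [ 0.05 -0.06 -0.  ] w 39.5 q [ -7. -15. -10.  95.   0.  78.]
(array([0.066 , 0.2008, 0.0183]), np.float64(0.0))
```

Call:
carry_out --steps '[0.066,0.2008,0.0183,0,0.066,0.2008,0.0183,0,0.066,0.2008,0.0183,0,0.066,0.2008,0.0183,0,0.066,0.2008,0.0183,0,0.066,0.2008,0.0183,0,0.066,0.2008,0.0183,0]'

```text
time_s: 1.8
tool_pos: [488.1, -171.9, 179.7]
orientation: [[0.996, 0.086, -0.001], [0.086, -0.996, 0.001], [-0.001, -0.002, -1.0]]
contact_force: [-0.1, 0.3, 0.0]
grip_width: 40.2
```

Run:
```python
from h import *
now()
for n,b in(("side",(260,120,120,90)),("top",(325,150,100,110))):
    p,d=r.snapshot(n);x,y,w,h=b
    cv2.imwrite(f"pics/{n}1.png",cv2.resize(p[y:y+h,x:x+w],None,fx=5,fy=5,interpolation=cv2.INTER_CUBIC))
```

```text
t 1.8 pos [ 488.1 -171.9  179.7] yaw 4.91 tilt [-0.001  0.001 -1.   ] F [-0.1  0.3  0. ] M [0.01 0.04 0.02] w 40.2 q [-27.   2.   3.  91.   0.  58.]
```

View pics/side1.png

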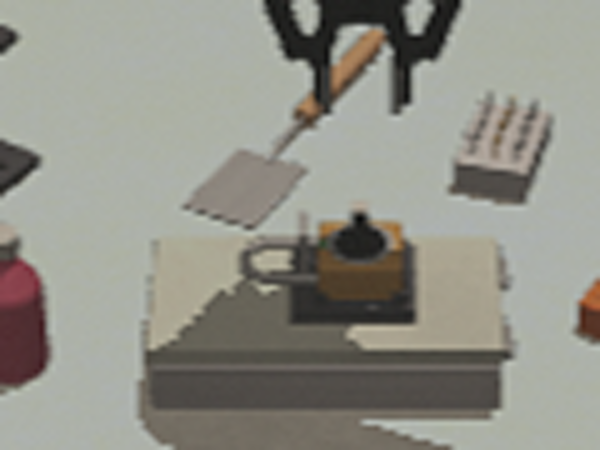

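View pics/top1.png

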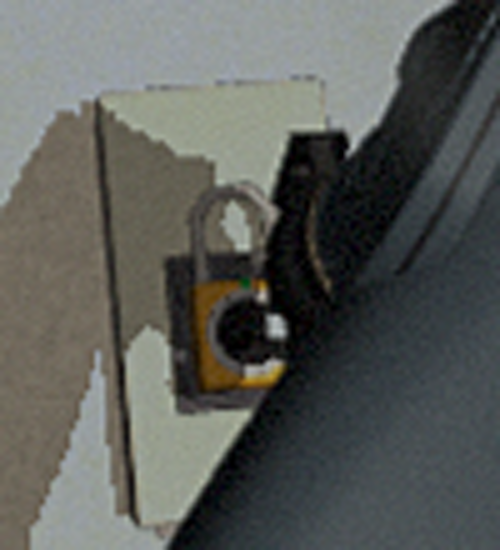

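The side crop shows the finger tips at (323,110) and (400,110), centred over the grip bar at (360,215). I'm descending to grip the bar across its width.

Call:
carry_out --steps '[0,0,0.03,0,0,0,0.055,0,0,0,0.066,0,0,0,0.072,0,0,0,0.072,0,0,0,0.072,0]'

```text
time_s: 2.5
tool_pos: [489.5, -173.1, 109.4]
orientation: [[0.996, 0.086, 0.002], [0.086, -0.996, -0.001], [0.002, 0.001, -1.0]]
contact_force: [-0.0, 0.2, -0.5]
grip_width: 39.6
```

Run:
```python
from h import *
now()
for n,b in(("side",(260,120,120,90)),("top",(325,150,100,110))):
    p,d=r.snapshot(n);x,y,w,h=b
    cv2.imwrite(f"pics/{n}2.png",cv2.resize(p[y:y+h,x:x+w],None,fx=5,fy=5,interpolation=cv2.INTER_CUBIC))
```

```text
t 2.5 pos [ 489.5 -173.1  109.4] yaw 4.93 tilt [ 0.002 -0.001 -1.   ] F [-0.   0.2 -0.5] M [-0.04  0.02 -0.05] w 39.6 q [-27.   2.  -5.  83.  -0.  58.]
```

View pics/side2.png

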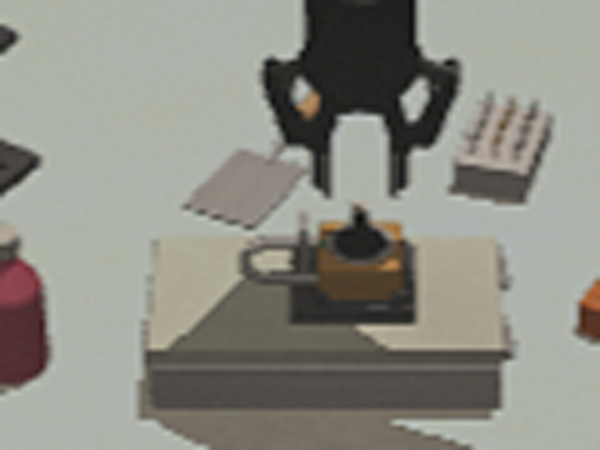

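Run:
```python
from h import *
P=[(489,-173.5,109),(489,-173.5,125),(509,-172,109),(469,-175,109)]
print((proj("side",P)-[260,120])*5)
p,d=r.snapshot("side");C=cloud("side",d)
for u,v in((324,158),(324,155),(339,157),(332,130)): print(C[v,u],d[v,u])
```

```text
[[360.07284307 235.11896116]
 [360.13758028 216.92461262]
 [331.79983191 234.86703746]
 [388.37009776 235.3705451 ]]
[ 5.38831402e+02 -3.74815564e+02  3.19856977e-01] 2004.0109
[ 516.26166162 -164.87086309  165.57159319] 1736.1569
[ 463.83125885 -160.92420176  163.2379267 ] 1729.7948
[ 486.55709906 -139.92113018  285.05306369] 1636.8888
```

Run:
```python
from h import *
p,d=r.snapshot("side")
cv2.imwrite("pics/side3.png",cv2.resize(p[135:185,300:360],None,fx=12,fy=12,interpolation=cv2.INTER_NEAREST))
p,d=r.snapshot("top")
cv2.imwrite("pics/top3.png",cv2.resize(p[150:260,325:435],None,fx=5,fy=5,interpolation=cv2.INTER_NEAREST))
```

```text
(no output)
```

View pics/side3.png

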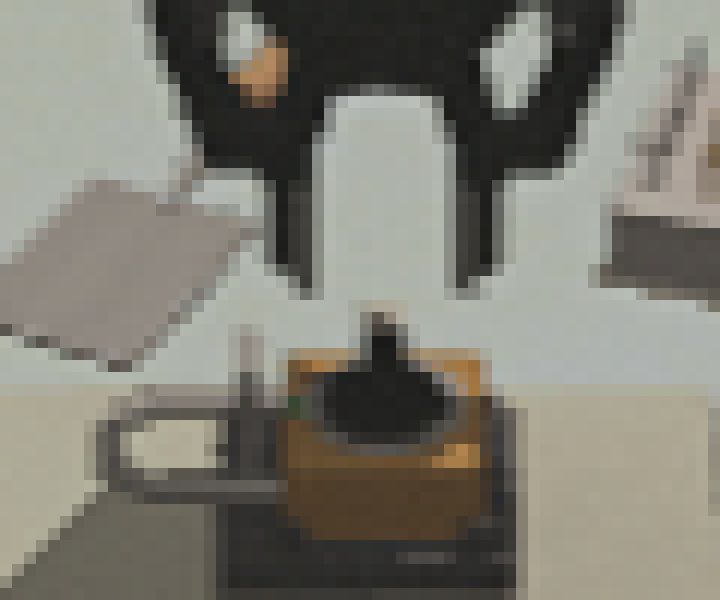

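View pics/top3.png

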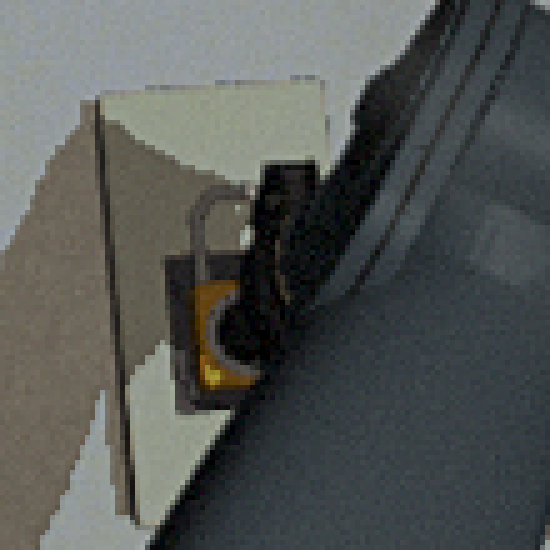

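Run:
```python
from h import *
for n in("side","top"):
    p,d=r.snapshot(n);C=cloud(n,d)
    m=(abs(C[...,0]-489)<90)&(abs(C[...,1]+173)<60)&(C[...,2]>132)&(C[...,2]<260)
    P=C[m];print(n,len(P))
    for z in range(132,260,6):
        s=P[(P[:,2]>=z)&(P[:,2]<z+6)]
        if len(s):
            L=s[s[:,0]<489];R=s[s[:,0]>489]
            print(z,len(s),s.min(0).round(),s.max(0).round(), "gap",(L[:,0].max().round() if len(L) else None),(R[:,0].min().round() if len(R) else None))
```

```text
side 557
144 1 [ 510. -167.  148.] [ 510. -167.  148.] gap None 510.0
150 7 [ 464. -168.  150.] [ 516. -161.  156.] gap 467.0 510.0
156 6 [ 457. -168.  158.] [ 520. -160.  161.] gap 461.0 509.0
162 12 [ 457. -173.  162.] [ 520. -158.  167.] gap 468.0 509.0
168 14 [ 457. -172.  168.] [ 520. -158.  174.] gap 467.0 509.0
174 9 [ 458. -174.  174.] [ 516. -159.  179.] gap 468.0 512.0
180 13 [ 455. -174.  180.] [ 520. -156.  185.] gap 468.0 508.0
186 15 [ 441. -176.  186.] [ 527. -158.  192.] gap 469.0 509.0
192 26 [ 437. -184.  192.] [ 536. -155.  198.] gap 465.0 512.0
198 30 [ 441. -189.  198.] [ 540. -154.  204.] gap 459.0 508.0
204 42 [ 434. -187.  204.] [ 543. -153.  210.] gap 468.0 512.0
210 19 [ 431. -185.  210.] [ 542. -154.  216.] gap 468.0 505.0
216 34 [ 431. -184.  216.] [ 546. -151.  221.] gap 485.0 505.0
222 38 [ 428. -183.  222.] [ 546. -149.  228.] gap 489.0 491.0
228 34 [ 425. -174.  228.] [ 549. -148.  234.] gap 489.0 492.0
234 39 [ 428. -180.  234.] [ 549. -149.  240.] gap 489.0 492.0
240 61 [ 422. -176.  240.] [ 552. -147.  246.] gap 488.0 492.0
246 77 [ 422. -192.  246.
[... 332 characters left out ...]
  175.] gap 468.0 None
192 1 [ 531. -159.  198.] [ 531. -159.  198.] gap None 531.0
198 6 [ 529. -168.  198.] [ 538. -158.  203.] gap None 529.0
204 5 [ 532. -165.  206.] [ 542. -157.  210.] gap None 532.0
210 5 [ 532. -161.  211.] [ 538. -159.  216.] gap None 532.0
216 10 [ 461. -168.  216.] [ 543. -158.  222.] gap 468.0 535.0
222 7 [ 463. -167.  223.] [ 547. -157.  226.] gap 463.0 536.0
228 4 [ 464. -160.  229.] [ 547. -158.  234.] gap 464.0 538.0
234 12 [ 537. -179.  234.] [ 554. -157.  240.] gap None 537.0
240 20 [ 534. -182.  241.] [ 555. -156.  246.] gap None 534.0
246 51 [ 537. -182.  246.] [ 555. -157.  252.] gap None 537.0
252 7 [ 533. -171.  252.] [ 544. -166.  257.] gap None 533.0
```

Both cameras put the finger tips at about z = 148 while the TCP reading says 109. The sideways position agrees, so the offset is about 36 mm along the tool axis. I'll trust the cameras, lower in guarded steps and measure again.

Call:
carry_out --steps '[0,0,0.01,0,0,0,0.02,0,0,0,0.025,0,0,0,0.025,0,0,0,0.025,0]'

```text
time_s: 3.35
tool_pos: [488.4, -172.8, 82.5]
orientation: [[0.996, 0.085, -0.001], [0.085, -0.996, 0.0], [-0.001, -0.001, -1.0]]
contact_force: [0.5, 0.5, -0.2]
grip_width: 40.0
```

```bash
cat >> h.py <<'E'
def look(n,b,f,name):
    p,d=r.snapshot(n);x,y,w,h=b
    cv2.imwrite(f"pics/{name}.png",cv2.resize(p[y:y+h,x:x+w],None,fx=f,fy=f,interpolation=cv2.INTER_NEAREST)); return p,d
E
python3 - <<'E'
from h import *
now()
p,d=look("side",(300,135,60,50),12,"side4")
C=cloud("side",d)
m=(abs(C[...,0]-489)<90)&(abs(C[...,1]+173)<60)&(C[...,2]>105)&(C[...,2]<160)
P=C[m]
for z in range(105,160,5):
    s=P[(P[:,2]>=z)&(P[:,2]<z+5)]; print(z,[tuple(q) for q in s.round().astype(int)][:14])
E
```

```text
t 3.35 pos [ 488.4 -172.8   82.5] yaw 4.9 tilt [-0.001  0.    -1.   ] F [ 0.5  0.5 -0.2] M [0.02 0.   0.03] w 40.0 q [-27.   2.  -8.  80.   0.  58.]
105 [(np.int64(535), np.int64(-199), np.int64(105)), (np.int64(531), np.int64(-198), np.int64(106)), (np.int64(530), np.int64(-192), np.int64(106)), (np.int64(502), np.int64(-195), np.int64(105)), (np.int64(498), np.int64(-196), np.int64(105)), (np.int64(533), np.int64(-185), np.int64(107)), (np.int64(505), np.int64(-189), np.int64(106)), (np.int64(501), np.int64(-186), np.int64(108)), (np.int64(498), np.int64(-190), np.int64(105)), (np.int64(483), np.int64(-190), np.int64(106)), (np.int64(480), np.int64(-188), np.int64(108)), (np.int64(476), np.int64(-192), np.int64(105)), (np.int64(533), np.int64(-180), np.int64(106)), (np.int64(529), np.int64(-179), np.int64(107))]
110 [(np.int64(479), np.int64(-179), np.int64(110)), (np.int64(472), np.int64(-179), np.int64(110)), (np.int64(514), np.int64(-169), np.int64(111)), (np.int64(506), np.int64(-164), np.int64(110)), (np.int64(484), np.int64(-154), np.int64(115)), (np.int64(487), np.int64(-151
[... 3635 characters left out ...]
(-174), np.int64(154)), (np.int64(517), np.int64(-167), np.int64(151)), (np.int64(509), np.int64(-163), np.int64(155)), (np.int64(458), np.int64(-172), np.int64(151)), (np.int64(516), np.int64(-157), np.int64(154)), (np.int64(464), np.int64(-165), np.int64(152)), (np.int64(461), np.int64(-167), np.int64(150))]
155 [(np.int64(513), np.int64(-163), np.int64(159)), (np.int64(509), np.int64(-164), np.int64(158)), (np.int64(464), np.int64(-168), np.int64(158)), (np.int64(458), np.int64(-170), np.int64(157)), (np.int64(512), np.int64(-157), np.int64(159)), (np.int64(464), np.int64(-164), np.int64(157)), (np.int64(461), np.int64(-165), np.int64(156)), (np.int64(511), np.int64(-151), np.int64(159))]
```

View pics/side4.png

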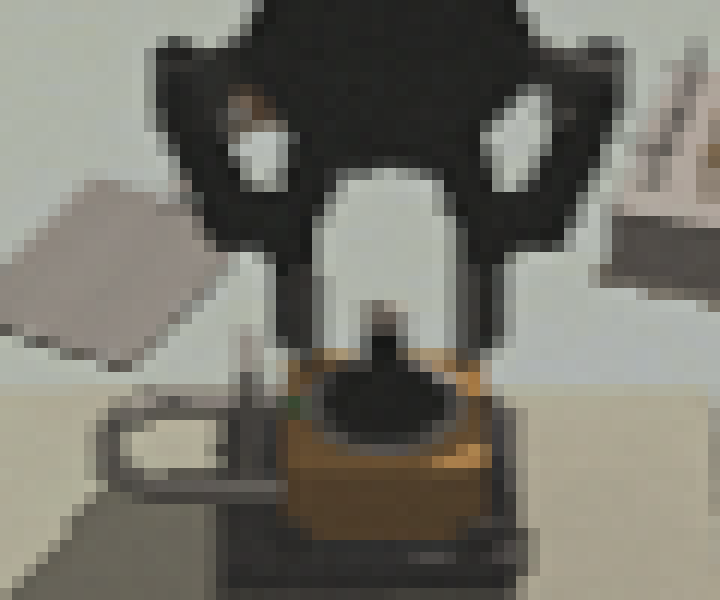

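Call:
carry_out --steps '[0,0,0.005,0,0,0,0.009,0,0,0,0.009,0,0,0,0.009,0,0,0,0.009,0,0,0,0.009,0,0,0,0.009,0,0,0,0.009,0]' --fingers 0.0 --grip_force 25

```text
time_s: 4.2
tool_pos: [489.1, -173.2, 74.2]
orientation: [[0.996, 0.085, 0.001], [0.085, -0.996, -0.0], [0.001, 0.0, -1.0]]
contact_force: [1.4, -1.0, 1.2]
grip_width: 11.2
```

Run:
```python
from h import *
now()
p,d=look("side",(300,135,60,50),12,"side5")
```

```text
t 4.2 pos [ 489.1 -173.2   74.2] yaw 4.9 tilt [ 0.001 -0.    -1.   ] F [ 1.4 -1.   1.2] M [-0.09 -0.34  0.01] w 11.2 q [-27.   2.  -9.  79.   0.  58.]
```

View pics/side5.png

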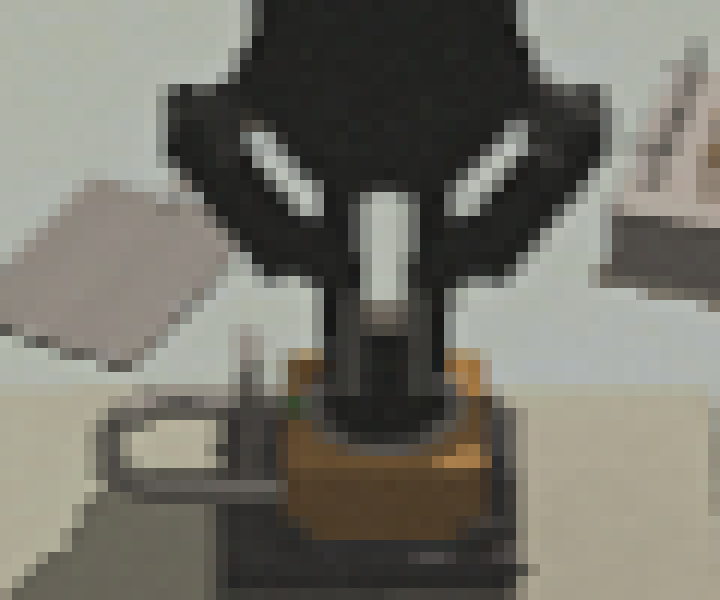

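The bar is gripped at 11.2 mm. Now I turn it counter-clockwise, which is negative roll.

Call:
carry_out --steps '[0,0,0,-0.1,0,0,0,-0.2,0,0,0,-0.3,0,0,0,-0.4,0,0,0,-0.5,0,0,0,-0.6,0,0,0,-0.7,0,0,0,-0.8,0,0,0,-0.9,0,0,0,-1.0]'

```text
time_s: 5.25
tool_pos: [489.4, -173.1, 74.2]
orientation: [[0.463, 0.887, 0.001], [0.887, -0.463, -0.0], [0.001, 0.001, -1.0]]
contact_force: [2.3, -0.5, 2.6]
grip_width: 11.3
```

Run:
```python
from h import *
now()
```

```text
t 5.25 pos [ 489.4 -173.1   74.2] yaw 62.44 tilt [ 0.001 -0.    -1.   ] F [ 2.3 -0.5  2.6] M [-0.12 -0.49  0.08] w 11.3 q [-27.   2.  -9.  79.   0.   1.]
```

Call:
carry_out --steps '[0,0,0,-0.1,0,0,0,-0.2,0,0,0,-0.3,0,0,0,-0.4,0,0,0,-0.5,0,0,0,-0.571,0,0,0,-0.571,0,0,0,-0.571]'

```text
time_s: 6.05
tool_pos: [488.9, -173.0, 74.2]
orientation: [[-0.084, 0.996, 0.0], [0.996, 0.084, -0.0], [-0.0, 0.0, -1.0]]
contact_force: [1.2, -0.2, 2.4]
grip_width: 11.2
```

Run:
```python
from h import *
now()
p,d=look("side",(300,135,60,50),12,"side6")
```

```text
t 6.05 pos [ 488.9 -173.    74.2] yaw 94.84 tilt [ 0. -0. -1.] F [ 1.2 -0.2  2.4] M [ 0.03 -0.32  0.01] w 11.2 q [-27.   2.  -9.  79.   0. -32.]
```

View pics/side6.png

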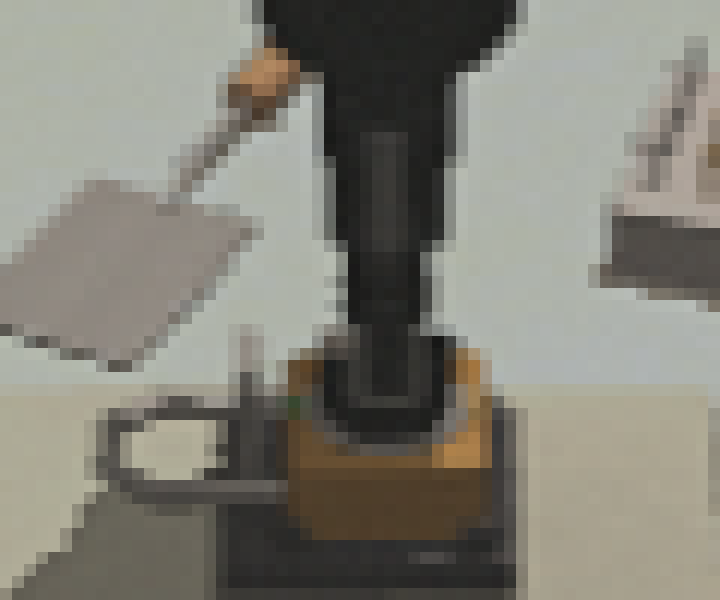

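Call:
carry_out --steps '[0,0,0,0,0,0,0,0,0,0,0,0,0,0,0,0,0,0,-0.03,0,0,0,-0.06,0,0,0,-0.06,0]' --fingers 0.04

```text
time_s: 6.8
tool_pos: [491.4, -174.4, 138.9]
orientation: [[-0.085, 0.996, 0.007], [0.996, 0.085, -0.004], [-0.005, 0.007, -1.0]]
contact_force: [1.2, -0.8, 0.1]
grip_width: 40.1
```

Run:
```python
from h import *
now()
look("side",(290,135,70,50),11,"side7")
look("top",(325,150,100,110),5,"top7")
```

```text
t 6.8 pos [ 491.4 -174.4  138.9] yaw 94.9 tilt [ 0.007 -0.004 -1.   ] F [ 1.2 -0.8  0.1] M [-0.03 -0.01 -0.08] w 40.1 q [-27.   1.  -2.  86.  -0. -32.]
```

View pics/side7.png

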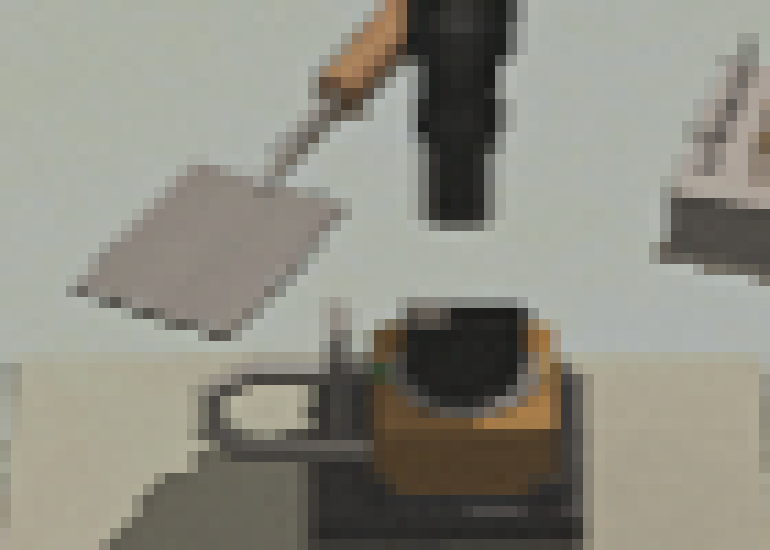

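View pics/top7.png

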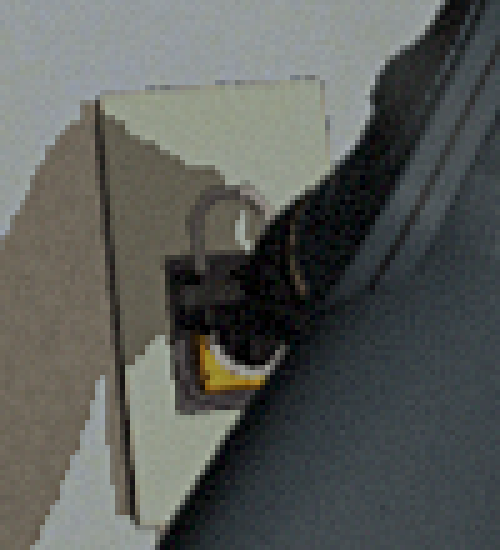

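The dial bar now lies along the lock's x with its white end at the green mark (side crop, tip at (430,312)). Next I move over the shackle bar.

```bash
python3 -c "
from h import *
a=np.radians(4.9)
print(go((489,-173.5,134,94.9),(489+82*np.cos(a),-173.5+82*np.sin(a),134,4.9)))"
```

```text
(array([-0.   ,  0.082,  0.   ]), np.float64(1.5708))
```

Call:
carry_out --steps '[0,0.04,0,0.14,0,0.082,0,0.28,0,0.082,0,0.42,0,0.082,0,0.56,0,0.082,0,0.7,0,0.082,0,0.84,0,0.082,0,0.98,0,0.082,0,1.12,0,0.082,0,1.26,0,0.082,0,1.4]' --fingers 0.03

```text
time_s: 7.9
tool_pos: [569.3, -165.6, 131.9]
orientation: [[0.969, 0.248, -0.003], [0.248, -0.969, 0.001], [-0.003, -0.002, -1.0]]
contact_force: [0.3, -0.9, -0.7]
grip_width: 30.1
```

Call:
carry_out --steps '[0,0,0,0.1,0,0,0.02,0.171,0,0,0.04,0.171,0,0,0.04,0.171]'

```text
time_s: 8.3
tool_pos: [566.8, -164.5, 88.5]
orientation: [[0.996, 0.085, -0.009], [0.085, -0.996, 0.004], [-0.009, -0.005, -1.0]]
contact_force: [-0.4, 1.4, -0.4]
grip_width: 29.9
```

Run:
```python
from h import *
now()
look("side",(290,135,70,50),11,"side8")
look("top",(325,150,100,110),5,"top8")
```

```text
t 8.3 pos [ 566.8 -164.5   88.5] yaw 4.9 tilt [-0.009  0.004 -1.   ] F [-0.4  1.4 -0.4] M [-0.    0.08 -0.02] w 29.9 q [-23.  13.   5.  83.  -0.  62.]
```

View pics/side8.png

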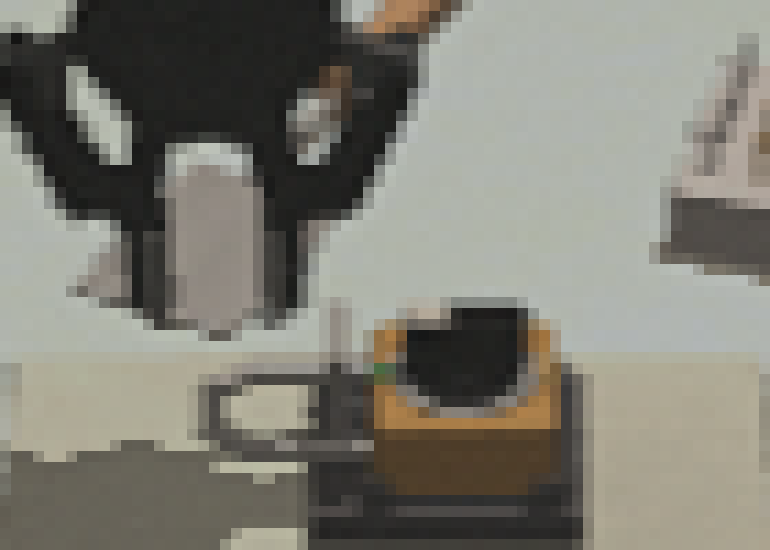

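View pics/top8.png

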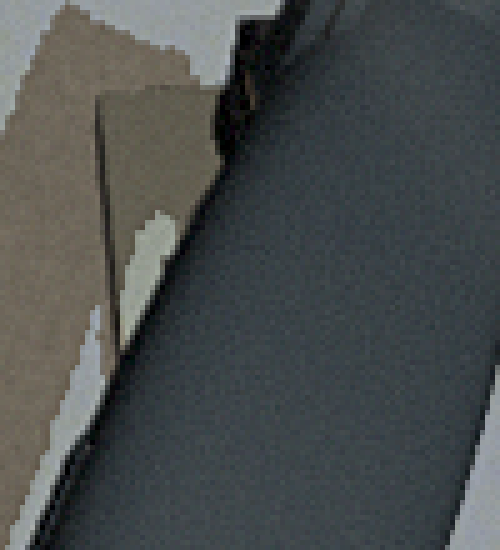

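Call:
carry_out --steps '[0,0,0.012,0,0,0,0.024,0,0,0,0.024,0,0,0,0.024,0,0,0,0.024,0]'

```text
time_s: 8.9
tool_pos: [570.7, -166.1, 70.4]
orientation: [[0.996, 0.085, 0.001], [0.085, -0.996, -0.0], [0.001, 0.0, -1.0]]
contact_force: [-0.4, 0.4, -0.2]
grip_width: 30.1
```

Run:
```python
from h import *
now()
p,d=look("side",(290,135,70,50),11,"side9")
C=cloud("side",d);a=np.radians(4.9)
dx=C[...,:2]-[489,-173.5];lx=dx@[np.cos(a),np.sin(a)];ly=dx@[-np.sin(a),np.cos(a)]
# finger rows in lock frame
for v in range(150,172):
    print(v,[(u,int(lx[v,u]),int(ly[v,u]),int(C[v,u,2])) for u in range(300,322) if C[v,u,2]>88 and abs(ly[v,u])<25])
print((proj("side",[(570.7,-166.5,87),(570.7,-166.5,103)])-[290,135])*11)
```

```text
t 8.9 pos [ 570.7 -166.1   70.4] yaw 4.9 tilt [ 0.001 -0.    -1.   ] F [-0.4  0.4 -0.2] M [ 0.    0.02 -0.  ] w 30.1 q [-23.  13.   3.  80.  -0.  62.]
150 [(302, 102, 17, 194), (303, 99, 19, 195), (304, 95, 20, 196), (305, 92, 13, 191), (306, 89, 5, 185), (307, 85, 14, 192), (308, 82, 8, 188), (309, 79, 10, 189), (310, 75, 9, 188), (311, 72, 8, 188), (312, 68, 19, 195), (313, 65, 15, 192), (314, 61, 20, 196), (315, 58, 6, 186), (316, 55, -10, 175), (321, 38, -3, 179)]
151 [(302, 102, 19, 191), (303, 99, 20, 191), (304, 95, 19, 191), (305, 92, 13, 187), (306, 89, 16, 189), (307, 85, 17, 190), (308, 82, 7, 183), (309, 79, 11, 185), (310, 75, 12, 186), (311, 72, 13, 187), (312, 68, 12, 186), (313, 65, 17, 189), (314, 61, 14, 188), (315, 58, 12, 186), (316, 55, -3, 175), (320, 42, -11, 169), (321, 37, 11, 185)]
152 [(302, 102, 19, 187), (303, 99, 21, 188), (304, 96, 16, 185), (312, 68, 15, 184), (313, 65, 21, 189), (314, 61, 15, 184), (315, 58, 18, 186), (316, 56, -11, 165), (320, 41, -3, 171), (321, 38, 11, 181)]
153 [(301, 108, -9, 162), (302, 103, 16, 181), (303, 99, 19, 183), (304, 9
[... 3120 characters left out ...]
5, 60, 7, 114), (320, 42, -8, 102), (321, 39, -9, 102)]
168 [(303, 102, 13, 114), (304, 99, 8, 110), (311, 75, -21, 88), (312, 71, -12, 95), (313, 68, -20, 88), (314, 63, 8, 111), (315, 60, 9, 111), (316, 57, -18, 90), (317, 53, -16, 92), (318, 50, -15, 92), (319, 46, -19, 89), (320, 42, -2, 102), (321, 39, -1, 103)]
169 [(310, 79, -12, 90), (311, 75, -14, 89), (313, 68, -15, 88), (314, 64, -15, 88), (315, 61, -12, 90), (316, 57, -14, 89), (317, 54, -14, 88), (320, 42, -6, 95), (321, 39, -5, 95)]
170 [(309, 82, -6, 90), (320, 42, -5, 91), (321, 39, 0, 95)]
171 [(309, 82, 0, 91), (310, 78, 0, 91), (320, 42, -2, 89), (321, 39, -3, 88)]
[[209.90287297 405.82035253]
 [208.56930836 366.48146813]]
```

View pics/side9.png

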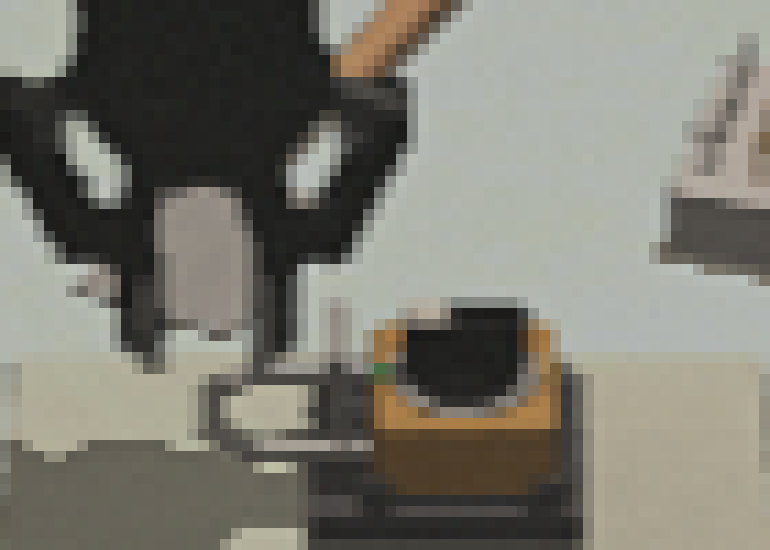

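Tips are at about z = 109. The fingers are at lock x ≈ 98–109 and 52–65 and the bar is at 82, with the inner finger clear of the staple. I'm descending 30 mm and then closing.

Call:
carry_out --steps '[0,0,0.01,0,0,0,0.02,0,0,0,0.03,0,0,0,0.03,0,0,0,0.03,0]'

```text
time_s: 9.45
tool_pos: [569.7, -165.7, 39.0]
orientation: [[0.996, 0.085, -0.002], [0.085, -0.996, 0.001], [-0.002, -0.001, -1.0]]
contact_force: [-0.1, 0.3, -0.8]
grip_width: 29.9
```

Run:
```python
from h import *
now()
p,d=look("side",(290,135,70,50),11,"side10")
```

```text
t 9.45 pos [ 569.7 -165.7   39. ] yaw 4.9 tilt [-0.002  0.001 -1.   ] F [-0.1  0.3 -0.8] M [-0.03  0.02  0.03] w 29.9 q [-23.  14.   1.  77.  -0.  62.]
```

View pics/side10.png

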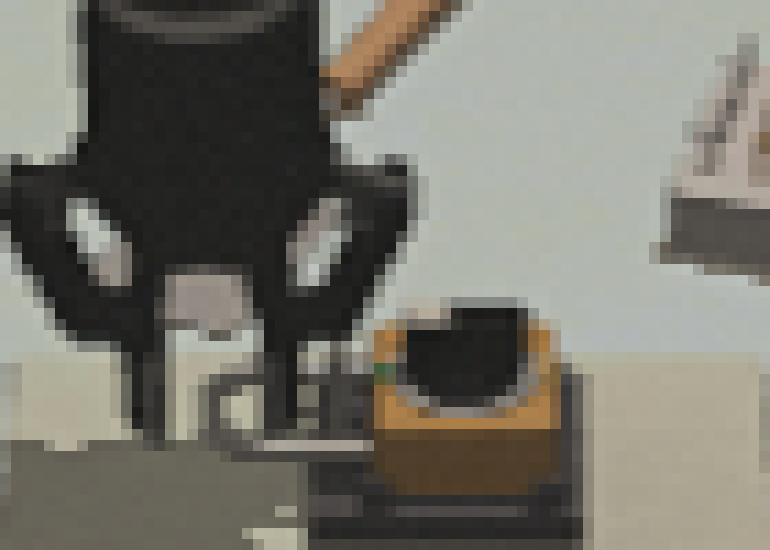

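One finger is in the loop and one outside, with the bar between them. Closing now.

Call:
carry_out --steps '[0,0,0,0,0,0,0,0,0,0,0,0,0,0,0,0,0,0,0,0]' --fingers 0.0 --grip_force 30

```text
time_s: 10.0
tool_pos: [570.8, -166.0, 40.5]
orientation: [[0.996, 0.085, 0.001], [0.085, -0.996, -0.0], [0.001, 0.0, -1.0]]
contact_force: [-0.2, 0.6, 2.0]
grip_width: 6.7
```

Call:
carry_out --steps '[0.004,0,0,0,0.008,0,0,0,0.012,0,0,0,0.016,0,0,0,0.02,0,0,0,0.024,0,0,0,0.027,0,0,0,0.03,0,0,0,0.031,0,0,0,0.031,0,0,0]'

```text
time_s: 11.0
tool_pos: [601.7, -163.3, 40.0]
orientation: [[0.996, 0.086, 0.001], [0.086, -0.996, 0.0], [0.001, -0.0, -1.0]]
contact_force: [-1.2, 0.4, -0.1]
grip_width: 6.8
```

Run:
```python
from h import *
now()
p,d=look("side",(290,135,70,50),11,"side11")
```

```text
t 11.0 pos [ 601.7 -163.3   40. ] yaw 4.91 tilt [ 0.001  0.    -1.   ] F [-1.2  0.4 -0.1] M [ 0.13  0.26 -0.04] w 6.8 q [-21.  18.   6.  78.   0.  64.]
```

View pics/side11.png

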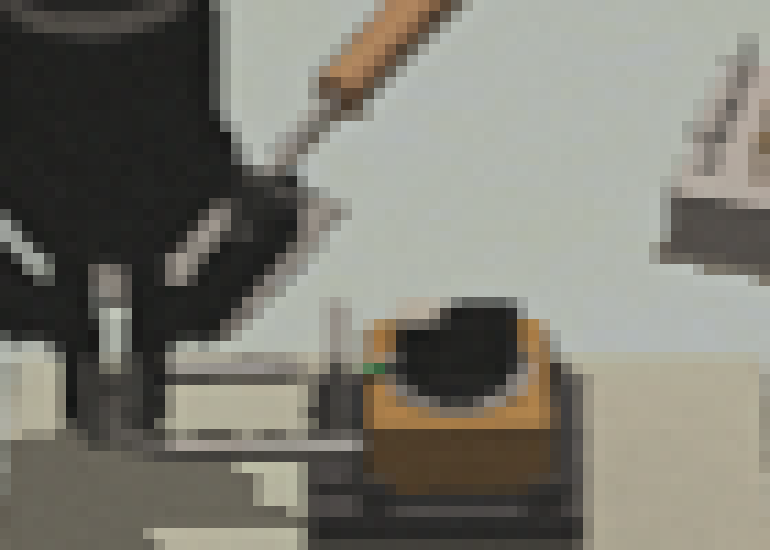

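Call:
carry_out --steps '[0.001,0,0,0,0.002,0,0,0,0.002,0,0,0]'

```text
time_s: 11.35
tool_pos: [602.4, -163.3, 39.7]
orientation: [[0.996, 0.085, -0.002], [0.085, -0.996, -0.0], [-0.002, 0.0, -1.0]]
contact_force: [-4.0, -1.1, 1.3]
grip_width: 6.8
```

Call:
carry_out --steps '[-0.001,0,0,0,-0.001,0,0,0,-0.001,0,0,0,-0.001,0,-0.02,0,-0.001,0,-0.06,0,-0.001,0,-0.1,0,-0.001,0,-0.11,0,-0.001,0,-0.11,0]' --fingers 0.03

```text
time_s: 12.15
tool_pos: [604.8, -164.0, 153.7]
orientation: [[0.996, 0.086, 0.007], [0.086, -0.996, -0.003], [0.007, 0.003, -1.0]]
contact_force: [0.5, 0.0, -0.0]
grip_width: 30.0
```

Run:
```python
from h import *
now()
p,d=look("side",(290,135,70,50),11,"side12")
look("top",(325,150,100,110),5,"top12")
a=np.radians(4.9);L=lambda x:(489+x*np.cos(a),-173.5+x*np.sin(a))
print(go((*L(114),150,4.9),(*L(1.5),150,94.9)))
```

```text
t 12.15 pos [ 604.8 -164.   153.7] yaw 4.91 tilt [ 0.007 -0.003 -1.   ] F [ 0.5  0.  -0. ] M [-0.03 -0.04  0.01] w 30.0 q [-21.  17.  18.  90.   0.  64.]
(array([-0.1125,  0.    ,  0.    ]), np.float64(-1.5708))
```

View pics/side12.png

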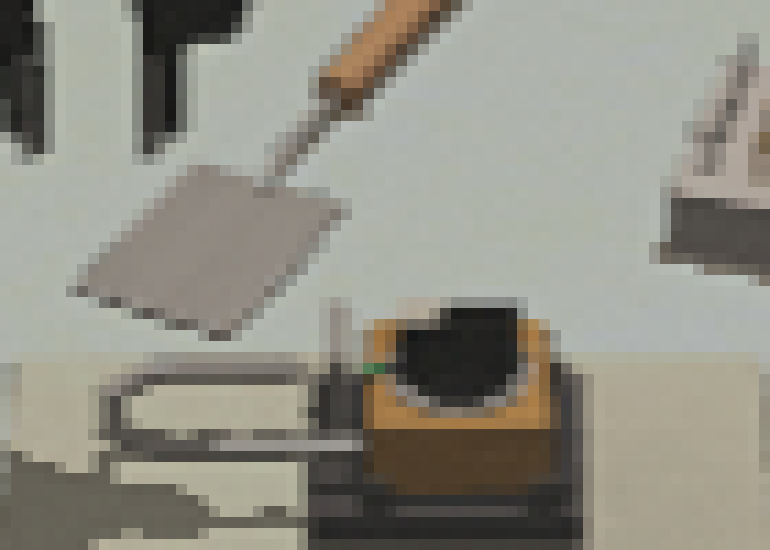

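View pics/top12.png

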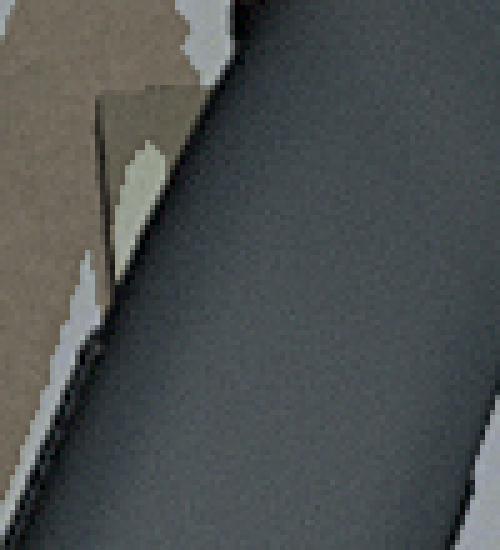

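The shackle is out at lock x ≈ 112 and stays there, and the lock has moved only about 1–2 mm within its play. Next I move over the lock, jaws across its width.

Call:
carry_out --steps '[-0.045,0,0,-0.14,-0.09,0,0,-0.28,-0.1125,0,0,-0.42,-0.1125,0,0,-0.56,-0.1125,0,0,-0.7,-0.1125,0,0,-0.84,-0.1125,0,0,-0.98,-0.1125,0,0,-1.12,-0.1125,0,0,-1.26,-0.1125,0,0,-1.4]' --fingers 0.076

```text
time_s: 13.25
tool_pos: [488.7, -172.1, 146.9]
orientation: [[0.079, 0.997, -0.004], [0.997, -0.079, 0.002], [0.002, -0.005, -1.0]]
contact_force: [0.0, 0.6, 0.2]
grip_width: 76.0
```

Call:
carry_out --steps '[0,0,0.03,-0.1,0,0,0.06,-0.1708,0,0,0.078,-0.1708,0,0,0.078,-0.1708,0,0,0.078,-0.1708]'

```text
time_s: 13.75
tool_pos: [488.8, -172.1, 70.1]
orientation: [[-0.085, 0.996, -0.003], [0.996, 0.085, 0.002], [0.002, -0.003, -1.0]]
contact_force: [-0.7, -0.9, 0.6]
grip_width: 75.7
```

Run:
```python
from h import *
now()
p,d=look("side",(290,135,70,50),11,"side13")
look("top",(325,150,100,110),5,"top13")
C=cloud("side",d);a=np.radians(4.9)
dx=C[...,:2]-[489,-173.5];lx=dx@[np.cos(a),np.sin(a)];ly=dx@[-np.sin(a),np.cos(a)]
for v in range(150,180,2):
    print(v,[(u,int(lx[v,u]),int(ly[v,u]),int(C[v,u,2])) for u in range(324,342) if C[v,u,2]>95])
```

```text
t 13.75 pos [ 488.8 -172.1   70.1] yaw 94.89 tilt [-0.003  0.002 -1.   ] F [-0.7 -0.9  0.6] M [-0.01 -0.03 -0.03] w 75.7 q [-27.   3.  -9.  79.   0. -32.]
150 [(328, 13, 26, 200), (329, 10, 33, 205), (330, 6, 38, 208), (331, 3, 60, 224), (332, 0, 61, 225), (333, -3, 57, 222), (334, -6, 43, 212), (335, -9, 38, 209), (336, -13, 29, 203), (337, -16, 25, 199)]
152 [(328, 13, 62, 218), (329, -1, 1425, 1177), (330, 6, 65, 220), (331, 3, 65, 219), (332, 0, 67, 221), (333, -3, 72, 224), (334, -6, 70, 223), (335, -9, 62, 217), (336, -13, 63, 218), (337, -16, 30, 195)]
154 [(328, 13, 35, 190), (329, 10, 67, 213), (330, 6, 65, 211), (331, 3, 77, 220), (332, 0, 66, 212), (333, -3, 73, 217), (334, -6, 66, 212), (335, -9, 68, 214), (336, -13, 33, 188), (337, -16, 34, 190)]
156 [(328, 13, 40, 186), (329, 10, 67, 205), (330, 6, 67, 205), (331, 3, 68, 206), (332, 0, 63, 202), (333, -3, 73, 209), (334, -6, 72, 208), (335, -9, 72, 208), (336, -13, 41, 186), (337, -16, 35, 182)]
158 [(329, 10, 69, 198), (330, 6, 70, 199), (331, 3, 66, 196), (332, 0, 67, 197), (333, -3, 65, 195), (334, -6, 69, 198), (335
[... 1637 characters left out ...]
 99), (338, -21, 8, 102), (339, -24, 11, 104), (340, -28, 7, 101)]
172 [(324, 28, 19, 101), (325, 24, 18, 100), (326, 21, 25, 106), (327, 17, 17, 99), (328, 14, 23, 104), (329, 10, 45, 121), (330, 6, 49, 124), (331, 3, 52, 126), (332, 0, 49, 124), (333, -3, 57, 131), (334, -6, 54, 128), (335, -10, 44, 121), (336, -14, 22, 104), (337, -17, 22, 104), (338, -21, 23, 104), (339, -24, 21, 103)]
174 [(324, 28, 24, 96), (325, 24, 25, 97), (326, 21, 27, 99), (328, 13, 27, 99), (329, 10, 30, 100), (330, 6, 29, 100), (331, 3, 29, 100), (332, 0, 27, 98), (333, -3, 30, 101), (334, -7, 33, 103), (335, -10, 26, 98), (336, -14, 28, 99), (337, -17, 28, 99), (339, -24, 33, 103)]
176 [(330, 6, 34, 95)]
178 []
```

View pics/side13.png

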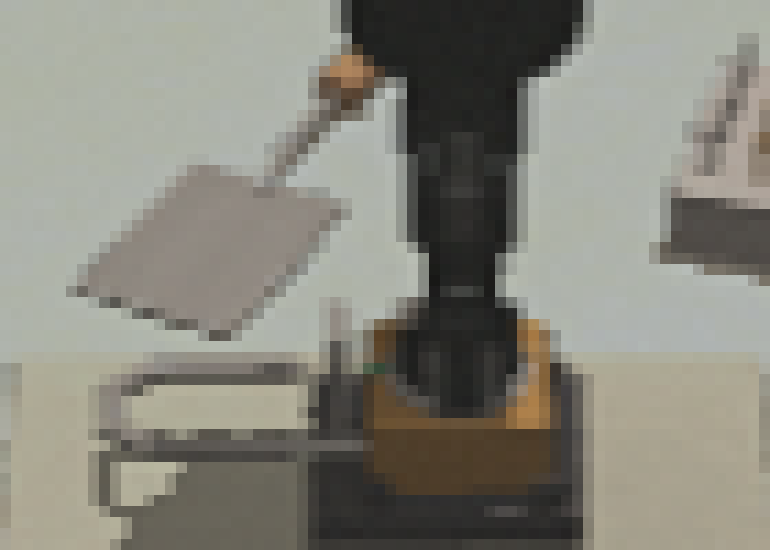

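View pics/top13.png

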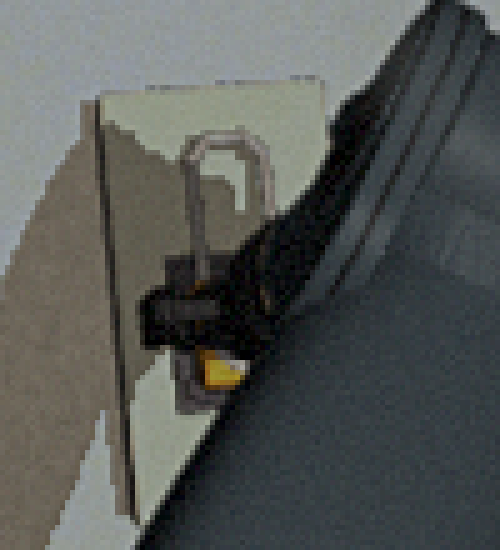

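Call:
carry_out --steps '[0,0,0.012,0,0,0,0.024,0,0,0,0.036,0,0,0,0.036,0,0,0,0.036,0]'

```text
time_s: 14.35
tool_pos: [489.5, -172.5, 35.1]
orientation: [[-0.085, 0.996, -0.002], [0.996, 0.085, 0.001], [0.001, -0.002, -1.0]]
contact_force: [-0.5, -0.1, -0.3]
grip_width: 76.0
```

Run:
```python
from h import *
now()
p,d=look("side",(290,135,70,50),11,"side14")
```

```text
t 14.35 pos [ 489.5 -172.5   35.1] yaw 94.9 tilt [-0.002  0.001 -1.   ] F [-0.5 -0.1 -0.3] M [0.02 0.01 0.1 ] w 76.0 q [-27.   3. -12.  75.   0. -32.]
```

View pics/side14.png

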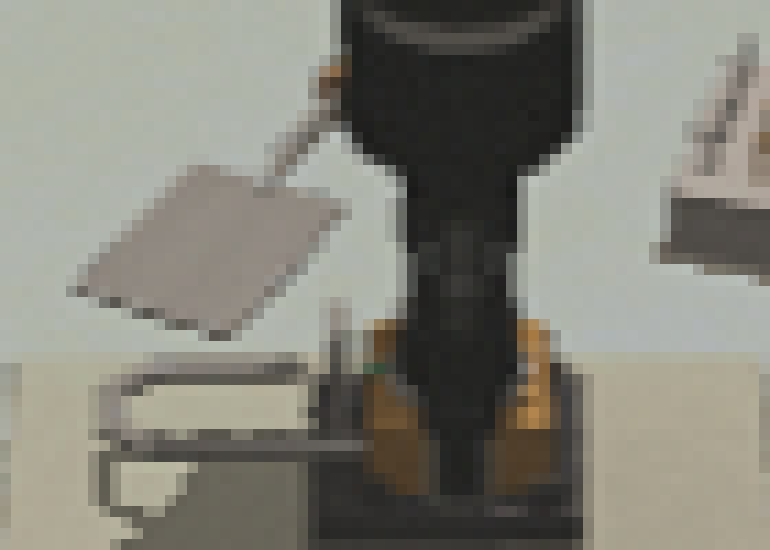

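Call:
carry_out --steps '[0,0,0,0,0,0,0,0,0,0,0,0,0,0,0,0,0,0,0,0,0,0,0,0]' --fingers 0.0 --grip_force 70

```text
time_s: 15.0
tool_pos: [490.8, -173.4, 37.1]
orientation: [[-0.085, 0.996, 0.001], [0.996, 0.085, -0.001], [-0.001, 0.001, -1.0]]
contact_force: [-0.3, -0.1, 5.8]
grip_width: 56.9
```

Run:
```python
from h import *
now()
p,d=look("side",(290,135,70,50),11,"side15")
```

```text
t 15.0 pos [ 490.8 -173.4   37.1] yaw 94.89 tilt [ 0.001 -0.001 -1.   ] F [-0.3 -0.1  5.8] M [-0.08  0.31 -0.  ] w 56.9 q [-27.   3. -12.  75.  -0. -32.]
```

View pics/side15.png

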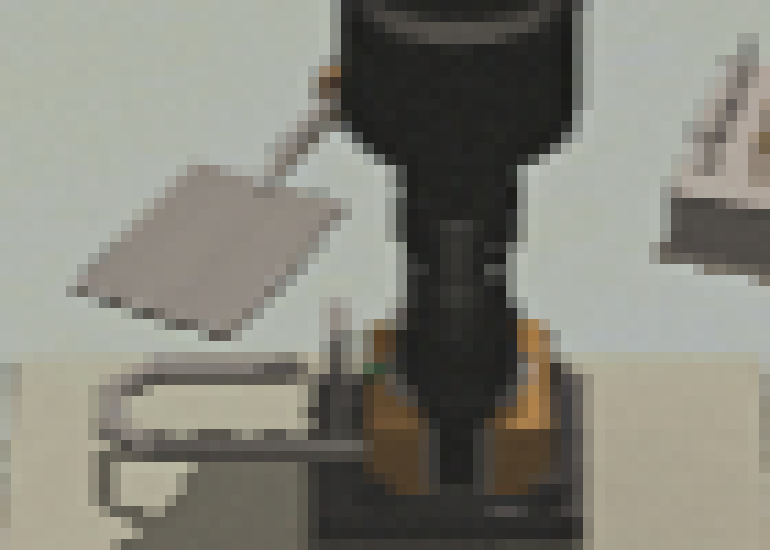

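Call:
carry_out --steps '[0,0,-0.003,0,0,0,-0.007,0,0,0,-0.012,0,0,0,-0.018,0,0,0,-0.024,0,0,0,-0.032,0,0,0,-0.04,0,0,0,-0.048,0,0,0,-0.055,0,0,0,-0.06,0]'

```text
time_s: 16.05
tool_pos: [490.7, -173.1, 97.1]
orientation: [[-0.085, 0.996, 0.001], [0.996, 0.085, -0.001], [-0.001, 0.001, -1.0]]
contact_force: [-0.5, 0.3, -3.9]
grip_width: 57.0
```

Run:
```python
from h import *
now()
p,d=look("side",(290,120,70,60),11,"side16")
```

```text
t 16.05 pos [ 490.7 -173.1   97.1] yaw 94.9 tilt [ 0.001 -0.001 -1.   ] F [-0.5  0.3 -3.9] M [ 0.    0.01 -0.02] w 57.0 q [-27.   2.  -6.  82.   0. -32.]
```

View pics/side16.png

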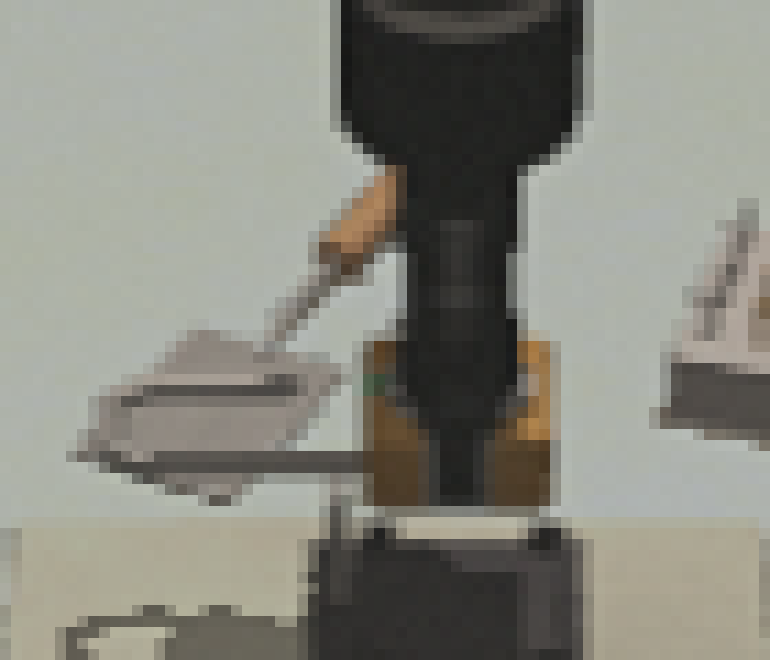

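The lock is free of the staple with the shackle still out, and the wrist reads 3.9 N, which is the lock's weight. Raising further, then across to the tray.

Call:
carry_out --steps '[0,0,-0.006,0,0,0,-0.014,0,0,0,-0.026,0,0,0,-0.04,0,0,0,-0.055,0,0,0,-0.07,0,0,0,-0.084,0,0,0,-0.094,0,0,0,-0.1,0,0,0,-0.1,0]'

```text
time_s: 17.1
tool_pos: [490.8, -173.2, 197.2]
orientation: [[-0.085, 0.996, 0.002], [0.996, 0.085, -0.001], [-0.001, 0.002, -1.0]]
contact_force: [0.3, 1.2, -3.7]
grip_width: 56.8
```

Run:
```python
from h import *
now()
print(go((490.5,-173.4,196,94.9),(526,123,196,94.9)))
```

```text
t 17.1 pos [ 490.8 -173.2  197.2] yaw 94.9 tilt [ 0.002 -0.001 -1.   ] F [ 0.3  1.2 -3.7] M [-0.02  0.05 -0.02] w 56.8 q [-27.   2.   5.  93.   0. -32.]
(array([0.2923, 0.0607, 0.    ]), np.float64(0.0))
```

Call:
carry_out --steps '[0.006,0.0012,0,0,0.018,0.0037,0,0,0.036,0.0075,0,0,0.06,0.0125,0,0,0.085,0.0177,0,0,0.11,0.0228,0,0,0.135,0.028,0,0,0.16,0.0332,0,0,0.18,0.0374,0,0,0.195,0.0405,0,0]'

```text
time_s: 18.1
tool_pos: [513.1, 27.6, 195.1]
orientation: [[-0.087, 0.996, -0.002], [0.996, 0.087, 0.001], [0.001, -0.002, -1.0]]
contact_force: [-0.9, 0.3, -3.2]
grip_width: 57.1
```

Call:
carry_out --steps '[0.012,0.0025,0,0,0.028,0.0058,0,0,0.046,0.0095,0,0,0.064,0.0133,0,0,0.08,0.0166,0,0,0.09,0.0187,0,0,0.0973,0.0202,0,0,0.0973,0.0202,0,0,0.0973,0.0202,0,0,0.0973,0.0202,0,0]'

```text
time_s: 19.1
tool_pos: [525.7, 122.9, 196.0]
orientation: [[-0.084, 0.996, -0.0], [0.996, 0.084, -0.0], [-0.0, -0.0, -1.0]]
contact_force: [-0.2, 0.6, -3.6]
grip_width: 57.0
```

Run:
```python
from h import *
now()
p,d=look("side",(230,110,150,170),3.5,"side17")
C=cloud("side",d)
hsv=cv2.cvtColor(p,cv2.COLOR_BGR2HSV)
m=(hsv[...,0]>10)&(hsv[...,0]<28)&(hsv[...,1]>130)&(C[...,2]>150)&(abs(C[...,0]-526)<60)&(abs(C[...,1]-123)<60)
P=C[m];print(len(P),P.mean(0),P.min(0),P.max(0))
look("top",(210,130,140,140),4,"top17")
cv2.imwrite("pics/full.png",r.snapshot("top")[0])
```

```text
t 19.1 pos [525.7 122.9 196. ] yaw 94.85 tilt [-0. -0. -1.] F [-0.2  0.6 -3.6] M [0.02 0.08 0.01] w 57.0 q [ 6.  5.  8. 93. -0.  1.]
27 [518.7084349  124.41414894 263.58276842] [499.04760018  95.19089626 258.0848074 ] [554.38508656 151.40484244 282.76474412]
```

View pics/side17.png

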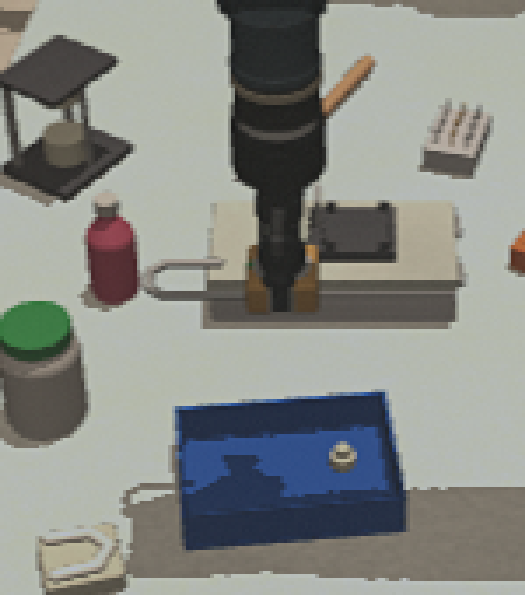

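View pics/top17.png

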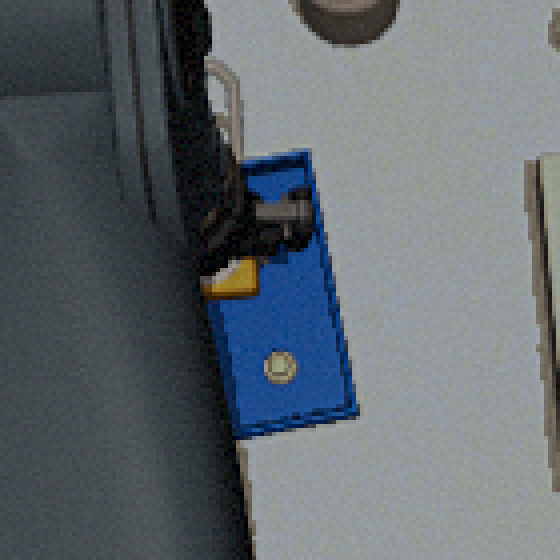

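The side view shows the lock level over the tray with the shackle out; the tray and other things are undisturbed. One last check: how far out the shackle is, by projection.

Run:
```python
from h import *
now()
a=np.radians(4.9);c,s=np.cos(a),np.sin(a)
W=lambda x,y,z:(525.5+c*x-s*y,123+s*x+c*y,z)
x0,y0=262,170
p,d=r.snapshot("side")
q=p[y0:y0+40,x0:x0+64];im=cv2.resize(q,None,fx=12,fy=12,interpolation=cv2.INTER_NEAREST)
for e,col in((0.,(0,0,255)),(24.,(0,255,255)),(30.,(0,255,0))):
    u=(proj("side",[W(82+e+4,0,247)])[0]-[x0,y0]+.5)*12;print(e,u)
    cv2.line(im,(int(u[0]),int(u[1])-30),(int(u[0]),int(u[1])+30),col,1)
for y in(29,-29):
  for z in(262,232):
    u=(proj("side",[W(30,y,z)])[0]-[x0,y0]+.5)*12;cv2.circle(im,(int(u[0]),int(u[1])),4,(255,0,255),1)
cv2.imwrite("pics/ext.png",im)
```

```text
t 19.25 pos [525.8 123.  196.1] yaw 94.85 tilt [ 0. -0. -1.] F [ 0.8  0.1 -4. ] M [-0.    0.03 -0.04] w 57.1 q [ 6.  5.  8. 93. -0.  1.]
0.0 [239.07028781 235.01459736]
24.0 [141.1479402  234.63637084]
30.0 [116.68001608 234.54172728]
```

View pics/ext.png

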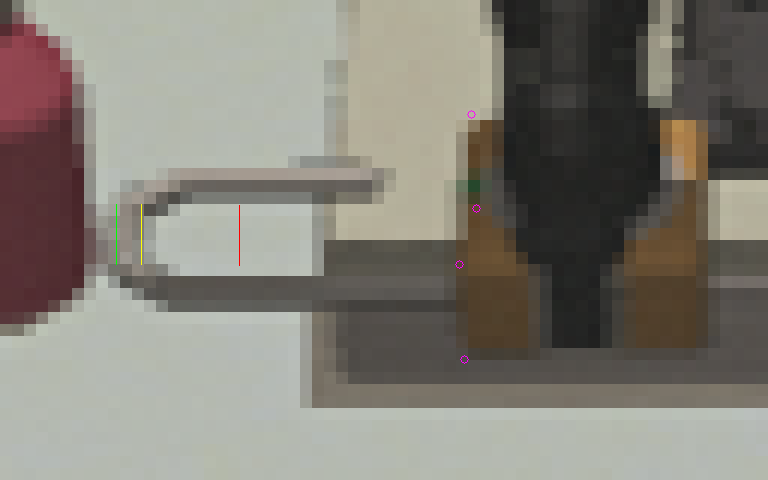

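The bar's outer edge falls on the 30 mm line, so the shackle is at its stop. Handing in.

```bash
python3 -c "
from h import *
print(r.job_done());now()"
```

```text
the job is handed in; nothing more can be done
None
the job is handed in; nothing more can be done
```

I've handed the job in with the open lock held level, dial up, over the middle of the tray. I turned the dial three notches counter-clockwise (90°) to the green mark, pulled the shackle out, and lifted the lock straight off the staple.

Last checks, at about 19 s:
- **Position:** the lock's centre is at about (525, 123) mm, against a tray middle measured at (526, 123), so it is within a few mm.
- **Height:** the lock's centre is about 247 mm above the counter.
- **Shackle:** about 30 mm out, measured by projecting the expected positions onto the side picture.
- **Grip and tilt:** the fingers are 57 mm apart at a 70 N grip setting. The wrist carries about 4 N, which matches the lock's weight, and the tool shows no tilt.
- **Surroundings:** in the pictures I saw nothing on the bench shifted, the tray included. I judged this by eye, not by measuring each object.

**A reading that disagreed:** the reported TCP height was about 36 mm lower than where both cameras put the fingers. The sideways position agreed. I set all heights by the cameras, and no unexpected contact occurred.

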